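# Fit the slicing disc of a vegetable slicer on the flat of its drive shaft

### The arm

A 6-joint arm with a two-finger parallel gripper is mounted at the origin on the work surface. World frame = base frame: x ahead of the robot, y to its left, z up, the work surface at z = 0. Lengths are in m, angles in degrees, forces in N, time in s.
With the tool pointing down it reaches from about 0.375 to 0.9 m from the base axis. Payload 3.1 kg.
Tool frame: the origin (TCP) lies on the centre line of the jaws, within the pads' length; the fingertips stand 25 mm ahead of it and the grasp point (between the pads) lies 6 mm ahead of it; y points along the fingers, x is the direction in which the jaws open and shut, and the axes are right-handed (so a half turn about y gives the same grasp; the last joint's range is limited). The gripper opens to 87 mm and grips with 3 to 60 N. Pads are 19 mm wide; open, the fingers measure 117 mm over their backs; the gripper's body (75 mm by 190 mm) begins 51 mm behind the grasp point.
Start: joints at [-80.185, 30.224, 82.088, -0, 67.689, -10.227], TCP at [0.214, -0.587, 0.248] pointing down, gripper open.
Joint ranges: [-176.69, 176.69], [-43.24, 126.21], [12.49, 139.97], [-82, 262], [0, 151.66], [-163.58, 163.58]. Speed limits (degrees/s): [159.86, 159.86, 180, 180, 180, 180].

### API

Orientations are given as a 3x3 rotation matrix whose columns are the frame's x, y, z axes.
In Python, from rig import * gives the robot as it stands.
- The arm moves only by the tool play_rows, never from a script. Its argument "commands" is a list of rows, each a list of 2 entries, a list of its own where there are three numbers: the shift along the world's x, y, z in m, then the turn, a rotation vector about the world's x, y, z in rad. A call has 1 to 10 rows; each row is the pose to reach, as a shift and turn from the pose commanded when the call began; what a row does not reach only later rows make up. A row lasts 1/8 s, in which the tool goes at most 62.5 mm and 10.7 degrees, less where a joint would pass 70% of its speed; a pose out of reach is approached as far as the arm can. A call with a gripper value outside its range is refused whole. "gripper" is the finger opening in m, from 0 to 0.087, set as the call begins (left out, the last holds). The fingers move at their own pace and stop on an object; the grip force is fixed at half the most. Time passes only in rows, so rows that repeat a pose let the fingers close. It gives the time, the measured TCP pose, the force and the opening at its end, in the units of the state.
- read_state(): the state, without advancing time (a new reading comes with each control period).
- capture(name): name is "scene" or "top" or "wrist"; returns a dict with "frame" (480x640x3 uint8, red, green, blue), "depth" (480x640 float32, m along the optical axis (not along the pixel's ray), 0 where there is no reading), "mtx" (3x3 intrinsics, pixels), "cam_to_world" (4x4, takes a point from camera to world coordinates); the wrist camera has in their place "hand_eye" (4x4, takes a point from camera to tool coordinates, whose origin is the TCP and whose axes are the tool frame's). Camera axes: x right, y down, z forward; pixel columns grow to the right and rows downward; lengths in m; the calibration is good to about 2 mm. A picture is of the moment at which its call begins: read the wrist's pose just before it.
- hand_in(): hands the job in, once; it reports no verdict.
The state is a dict: "time_s": time; "joint_positions": joint angles; "qvel": joint speeds; "tau": joint torques, N m; "position": TCP position; "tcp_rot": TCP orientation; "force": force on the tool from outside, world axes, zero at the start; "moment": the same for the moment, N m; "opening": opening from 0.0 (shut) to 1.0 (fully open).
Only numpy, scipy, OpenCV 4.12 (cv2) and the standard library are available. Lean on these libraries where they do the work, as an engineer would, in place of code of your own. Each camera call takes 0.05 s, during which the arm holds its last target. There are 200 camera calls.

### The job

Set up the vegetable slicer: lower the blue ejector disc over the drive shaft, hub up, until it lies flat on the flange, and let go of it; then pinch the bare shaft and turn it until you feel its flat between the fingers and the flat squarely faces the discharge chute. Take the steel slicing disc by its black hub, lower it over the shaft with the brass thumbscrew pointing out along the chute, on the flat, and finish while still gripping the hub and pressing the disc down on the ejector disc with about 15 N, so that I can tighten the screw. Lower the discs, do not drop them, and leave the jar, the mug and the bowl alone.

Things in the scene. Friction and masses are not known exactly. Their poses are not given: they have to be found in the camera images.
- slicer: Vegetable slicer without lid, fixed: white motor base 200 x 200 mm, on it an open round aluminium chamber 196 mm across inside, floor at z = 116 mm, rim at z = 168 mm. A discharge chute 92 mm wide leaves through a gap in the chamber wall towards the slicer's own +x and ends 170 mm from the axis. Origin on the chamber's vertical axis, at table height.
- chute (a point): Middle of the discharge chute, 150 mm from the shaft's axis along the slicer's +x; 120 mm over the table.
- shaft_seat (a point): Point on the shaft's axis, on top of the steel flange (56 mm across, 124 mm over the table) on which the ejector disc sits; turns with the shaft, x axis = outward normal of the flat. The upright shaft, 24 mm in diameter, reaches 70 mm above this point, the top 6 mm bevelled to 17 mm. The seated slicing disc has its underside 24 mm above this point.
- drive_shaft (a joint): Angle of the drive shaft in the slicer, rad: 0 (or any whole turn) when the flat faces the chute, growing anticlockwise seen from above. Turns without end, with slight drag (0.08 N m), and stays where it is left.
- shaft_flat: The flat of the shaft: a darker upright face 18.6 mm wide, 7 mm from the axis, from 4 to 62 mm above the flange. Its x axis points out of the flat; origin on the flat, 34 mm above the flange. Pinched squarely across the flat the shaft measures 19 mm; across its round part 24 mm.
- ejector_disc: Blue plastic disc 170 mm across and 4 mm thick, about 0.15 kg, with a round hub 44 mm in diameter rising to 24 mm above the underside, bore 29 mm; six low ribs (9 mm above the underside) from 53 mm radius outwards. Lies hub up on the table. Origin at the centre of its underside.
- slicing_disc: Steel disc 170 mm across, 4 mm thick, 0.45 kg, lying hub up; knives up to 7 mm above the underside, from 28 mm radius out. Black hub: 46 mm in diameter, up to 34 mm above the underside, bore 26.6 mm. Thumbscrew along the disc's +x, 19 mm above the underside; its tip is 3.5 mm into the bore, so the disc goes down only with the screw over the flat (to 0.45 rad). Origin: centre of underside.
- screw_tip (a point): Tip of the thumbscrew inside the bore of the slicing disc, 9.8 mm from its axis along +x, 19 mm above the underside; 6 mm in diameter.
- screw_head (a point): Outer end of the thumbscrew's brass head (16 mm in diameter, 11 mm long), 43 mm from the disc's axis along +x.
- pickle_jar: Bystander: closed jar of green pickles, 68 mm in diameter, 115 mm tall. Origin at the centre of its underside.
- mug: Bystander: blue mug, 80 mm across, 95 mm tall. Origin at the centre of its underside.
- butter_bowl: Bystander: white bowl, 100 mm across, 45 mm tall. Origin at the centre of its underside.
There are look-alikes about, which are no part of the job. There is more than one size of the ejector_disc; the one meant has the size given above.

How it is judged:
By the outcome, as a careful person would: the job done as asked, in the order asked, and still so for the second after the job is handed in, while the arm keeps its last pose, push and grip.
It also fails if it takes over 72 s, if anything falls off the work surface, if the arm or the gripper's body presses on something with over 40 N, if the wrist force passes 120 N, or if a joint passes its speed limit or range.

## Working session

There is one attempt and no reset: what is moved stays moved. The work goes in short steps, Python scripts to look and compute and a tool call to move; the robot and the scene stay as the last step left them, time stands still between calls to the robot, and variables do not carry over. Pictures are saved under pics/ and viewed, about 8 in all and at most 12, crops included, and the job is handed in when it is done.

Besides the shell and the picture viewer there is one more tool, called after "Emit:" as name(argument=value, ...) on one line, values as JSON. play_rows: Moves the arm, as the interface text tells. Its arguments: {"type":"object","properties":{"commands":{"type":"array"},"gripper":{"type":"number"}},"required":["commands"]}

```bash
mkdir -p pics; ls; cat > h.py <<'E'
from rig import *
import numpy as np, cv2, pickle
def grab(n,save=None):
    s=read_state(); c=capture(n)
    if n=="wrist":
        T=np.eye(4); T[:3,:3]=np.array(s["tcp_rot"]).reshape(3,3); T[:3,3]=s["position"]
        c["cam_to_world"]=T@np.array(c["hand_eye"])
    c={k:np.array(v) for k,v in c.items()}
    if save:
        cv2.imwrite(f"pics/{save}.png",c["frame"][:,:,::-1]); pickle.dump(c,open(f"pics/{save}.pkl","wb"))
    return c
def world(c):
    v,u=np.mgrid[:480,:640]; d=c["depth"]; K=c["mtx"]
    p=np.stack([(u-K[0,2])/K[0,0]*d,(v-K[1,2])/K[1,1]*d,d],-1)
    T=c["cam_to_world"]; return p@T[:3,:3].T+T[:3,3]
def ray(c,u,v,z):
    T=c["cam_to_world"]; d=T[:3,:3]@np.linalg.inv(c["mtx"])@np.array([u,v,1.]); o=T[:3,3]
    return o+d*(z-o[2])/d[2]
def proj(c,P):
    T=np.linalg.inv(c["cam_to_world"]); q=c["mtx"]@(T[:3,:3]@np.array(P)+T[:3,3]); return q[:2]/q[2]
E
python3 - <<'E'
from h import *
a=grab("top","top0"); b=grab("scene","scene0")
print(a["cam_to_world"],b["cam_to_world"],a["mtx"])
cv2.imwrite("pics/both.png",cv2.resize(np.vstack([a["frame"],b["frame"]])[:,:,::-1],None,fx=.62,fy=.62))
print(read_state())
E
```

```text
pics
[[-0.01323512 -0.98239     0.18637251  0.17386838]
 [-0.99984718  0.01513139  0.00875574 -0.00304778]
 [-0.01142163 -0.18622814 -0.98244014  1.73831004]
 [ 0.          0.          0.          1.        ]] [[ 0.86348114  0.37961946 -0.33209846  0.81915643]
 [ 0.50432698 -0.64017623  0.57950729 -0.62900813]
 [ 0.0073907  -0.66787983 -0.74423243  0.89688415]
 [ 0.          0.          0.          1.        ]] [[601.10213556   0.         328.91129104]
 [  0.         601.10213556 242.84816983]
 [  0.           0.           1.        ]]
{'time_s': 0.1, 'joint_positions': array([-8.01831682e+01,  3.02732220e+01,  8.21489497e+01, -7.41185704e-04,
        6.76879886e+01, -1.02267214e+01]), 'qvel': array([-0.0060053 , -0.0338963 , -0.110401  , -0.04693933,  0.0928051 ,
       -0.04024931]), 'tau': array([-5.34977971e-04, -4.40985882e+01, -1.77151126e+01,  6.35293638e-02,
        5.34009864e-02, -4.10544021e-05]), 'position': array([ 0.21413479, -0.58652995,  0.24667443]), 'tcp_rot': array([[ 3.42738652e-01, -3.39603845e-04,  9.39430732e-01],
       [-9.39428884e-01,  1.89246715e-03,  3.42738662e-01],
       [-1.89423717e-03, -9.99998152e-01,  3.29587980e-04]]), 'force': array([ 0.10090952,  1.85020803, -0.72609316]), 'moment': array([ 0.0084614 , -0.04238696,  0.03945306]), 'opening': 1.0005643303414755}
```

View pics/top0.png

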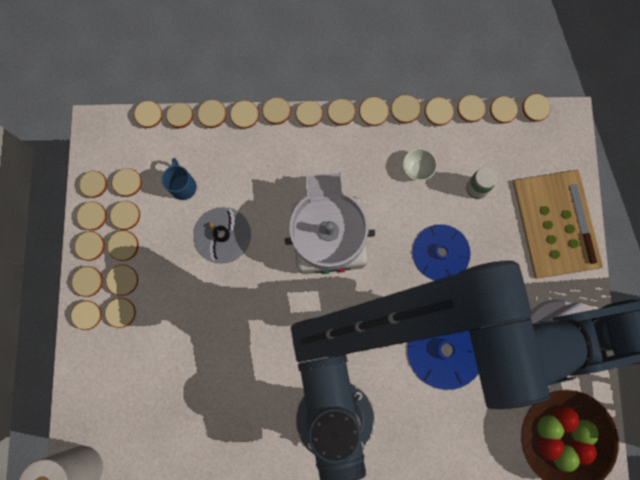

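View pics/scene0.png

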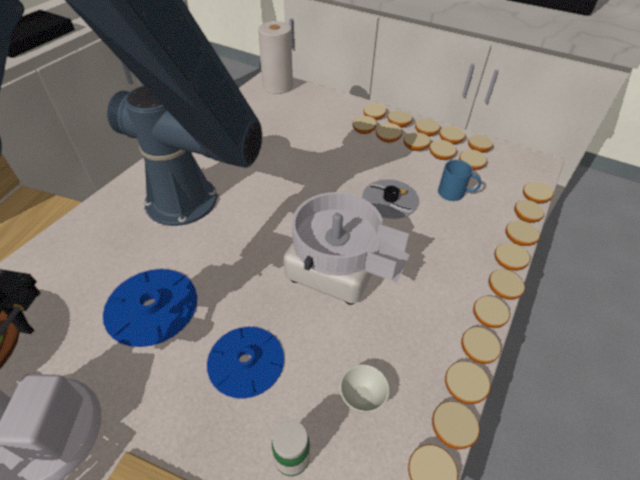

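Candidates seen in the top picture:
- Ejector disc: blue discs at (441,252) and (447,352). They differ in size.
- Slicing disc: the steel disc at (221,233), with black hub and brass screw. The grey thing at (560,310) is something else.
- Slicer: at (328,230), with its chute towards (322,185).

I'll measure them next.

```bash
python3 - <<'E'
from h import *
for n in ("top0","scene0"):
    c=pickle.load(open(f"pics/{n}.pkl","rb")); f=c["frame"]; W=world(c)
    hsv=cv2.cvtColor(f,cv2.COLOR_RGB2HSV)
    m=cv2.inRange(hsv,(108,150,50),(130,255,255))
    m=cv2.morphologyEx(m,cv2.MORPH_CLOSE,np.ones((3,3)))
    for k in cv2.findContours(m,cv2.RETR_EXTERNAL,cv2.CHAIN_APPROX_NONE)[0]:
        if cv2.contourArea(k)<300: continue
        P=np.array([ray(c,*q[0],0.004)[:2] for q in k]); P=P.astype(np.float32)
        print(n,"blue",k.mean(0)[0],"fit",cv2.fitEllipse(P[:,None]*1000))
    # slicer rim: points z in .16-.175
    w=W.reshape(-1,3); 
    r=w[(w[:,2]>.155)&(w[:,2]<.18)&(np.hypot(w[:,0]-.47,w[:,1])<.16)]
    print(n,"rim",len(r),r.min(0) if len(r) else 0,r.max(0) if len(r) else 0)
    sh=w[(w[:,2]>.183)&(w[:,2]<.21)&(np.hypot(w[:,0]-.47,w[:,1])<.16)]
    print("shaft",len(sh),sh.mean(0) if len(sh) else 0)
    i=(441,252) if n=="top0" else (246,357)
    for q in ([(328,228),(221,233),(221,245),(441,240),(328,185)] if n=="top0" else [(338,217),(392,193),(380,200)]): print(q,W[q[1],q[0]].round(4))
a=pickle.load(open("pics/top0.pkl","rb"))["frame"]; b=pickle.load(open("pics/scene0.pkl","rb"))["frame"]
z=lambda f,x,y,w,h:cv2.resize(f[y:y+h,x:x+w],(400,300),interpolation=cv2.INTER_CUBIC)
im=np.vstack([np.hstack([z(a,270,165,120,90*1+0),z(a,181,190,80,60)]),np.hstack([z(b,280,180,140,105),z(b,350,170,80,60)])])
cv2.imwrite("pics/crop1.png",im[:,:,::-1])
E
```

```text
top0 blue [444.21649485 357.77319588] fit ((163.99989318847656, -309.42633056640625), (157.6084442138672, 200.4689178466797), 1.5860769748687744)
top0 blue [441.15483871 252.03225806] fit ((471.30712890625, -314.19268798828125), (155.14219665527344, 161.3690948486328), 17.35548210144043)
top0 rim 669 [ 0.41052867 -0.10771728  0.15524606] [0.6216191  0.12617638 0.17929555]
shaft 56 [0.5139607  0.0107554  0.19347152]
(328, 228) [0.5064 0.0126 0.1949]
(221, 233) [ 5.383e-01  3.314e-01 -5.000e-04]
(221, 245) [0.5009 0.3294 0.0061]
(441, 240) [ 5.070e-01 -3.171e-01  2.000e-04]
(328, 185) [0.6485 0.0118 0.1088]
scene0 blue [245.32524272 362.2815534 ] fit ((469.6908264160156, -319.30377197265625), (162.143310546875, 163.2088623046875), 171.29989624023438)
scene0 blue [150.1  307.45] fit ((188.71408081054688, -319.35992431640625), (212.69131469726562, 213.43939208984375), 2.899965524673462)
scene0 rim 1276 [ 0.40628886 -0.09865046  0.15500499] [0.62718337 0.11496634 0.17978349]
shaft 82 [0.5131432  0.00361495 0.1908121 ]
(338, 217) [0.517  0.0015 0.1943]
(392, 193) [0.5379 0.31   0.0366]
(380, 200) [0.5093 0.2977 0.005 ]
```

View pics/crop1.png

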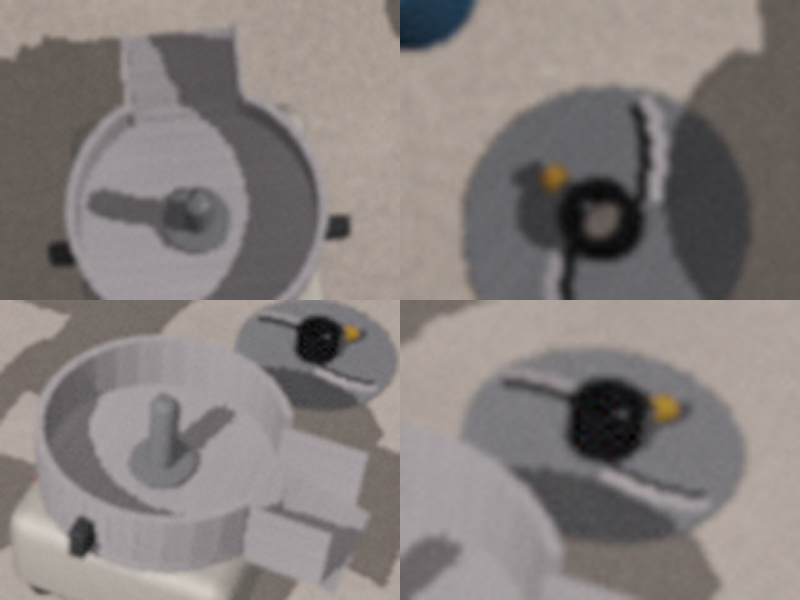

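The small blue disc, top pixel (441,252) and about 163 mm by mask against 205 mm for the other, is the right ejector disc. The crops show the shaft in the chamber, the chute roughly along +x, and the steel disc with its brass screw. I'll move over the ejector disc.

Emit:
play_rows(commands=[[[0.04,0.045,0.01],[0,0,0]],[[0.08,0.085,0.02],[0,0,0]],[[0.12,0.127,0.03],[0,0,0]],[[0.16,0.17,0.04],[0,0,0]],[[0.2,0.212,0.05],[0,0,0]],[[0.24,0.254,0.05],[0,0,0]],[[0.256,0.271,0.05],[0,0,0]],[[0.256,0.271,0.05],[0,0,0]],[[0.256,0.271,0.05],[0,0,0]]])

```text
time_s: 1.23
position: [0.4696, -0.3166, 0.2972]
tcp_rot: [[0.342, -0.001, 0.94], [-0.94, -0.0, 0.342], [-0.0, -1.0, -0.001]]
force: [0.3, -0.0, 0.1]
opening: 0.997
```

```bash
python3 - <<'E'
from h import *
c=grab("wrist","w1"); t=grab("top","top1"); print(c["hand_eye"].round(3))
s=read_state(); print(s["position"],s["force"],s["joint_positions"])
cv2.imwrite("pics/w1t.png",cv2.resize(np.vstack([c["frame"],t["frame"]])[:,:,::-1],None,fx=.625,fy=.625))
E
```

```text
[[ 1.    -0.001 -0.    -0.   ]
 [-0.    -0.271  0.963 -0.137]
 [-0.001 -0.963 -0.271  0.074]
 [ 0.     0.     0.     1.   ]]
[ 0.46936524 -0.31717416  0.29733286] [ 0.74515859 -0.07314803 -0.405991  ] [-4.53378345e+01  2.25357225e+01  8.71719013e+01 -2.32605428e-02
  7.03154517e+01  2.47309165e+01]
```

View pics/w1t.png

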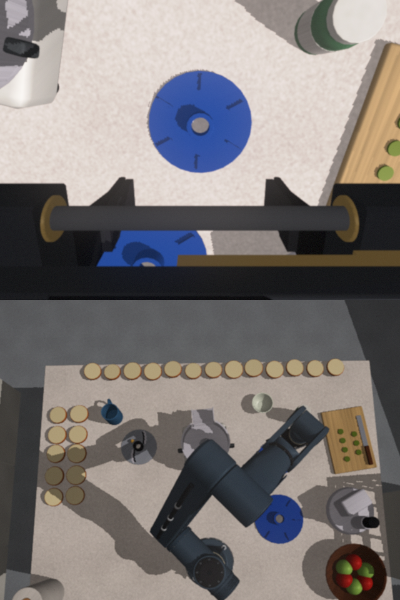

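```bash
cat >> h.py <<'E'
def blue(c,z=0.004,amin=2000):
    m=cv2.inRange(cv2.cvtColor(c["frame"],cv2.COLOR_RGB2HSV),(108,150,40),(130,255,255)); m=cv2.morphologyEx(m,cv2.MORPH_CLOSE,np.ones((5,5)))
    for k in cv2.findContours(m,cv2.RETR_EXTERNAL,cv2.CHAIN_APPROX_NONE)[0]:
        if cv2.contourArea(k)<amin: continue
        P=np.array([ray(c,*q[0],z)[:2] for q in k]).astype(np.float32)
        print("blue px",k.mean(0)[0].round(),"fit mm",[np.round(e,1) for e in cv2.fitEllipse(P[:,None]*1000)])
E
python3 - <<'E'
from h import *
for n in("w1","top1"):
    c=pickle.load(open(f"pics/{n}.pkl","rb")); blue(c,amin=500)
c=pickle.load(open("pics/w1.pkl","rb"));W=world(c)
print(proj(c,[.47,-.316,0]))
for q in [(320,190),(330,150),(320,200),(240,420),(300,240)]:print(q,W[q[1],q[0]].round(4))
E
```

```text
blue px [242. 399.] fit mm [array([ 212.9, -310.3]), array([ 81.4, 207.9]), np.float64(28.0)]
blue px [319. 194.] fit mm [array([ 468.5, -317.9]), array([164.3, 164.4]), np.float64(14.6)]
blue px [448. 351.] fit mm [array([ 184.7, -321. ]), array([190.2, 218.4]), np.float64(52.7)]
[318.63531109 196.02913586]
(320, 190) [ 4.764e-01 -3.152e-01  4.000e-04]
(330, 150) [ 0.518  -0.3106  0.005 ]
(320, 200) [ 0.4668 -0.3187  0.0013]
(240, 420) [ 0.2049 -0.318   0.03  ]
(300, 240) [ 0.4199 -0.3133  0.0039]
```

Emit:
play_rows(commands=[[[-0.001,-0.001,-0.05],[0,0,0]],[[-0.001,-0.001,-0.11],[0,0,0]],[[-0.001,-0.001,-0.17],[0,0,0]],[[-0.001,-0.001,-0.22],[0,0,0]],[[-0.001,-0.001,-0.25],[0,0,0]],[[-0.001,-0.001,-0.264],[0,0,0]],[[-0.001,-0.001,-0.264],[0,0,0]]])

```text
time_s: 2.2
position: [0.4687, -0.3177, 0.0331]
tcp_rot: [[0.342, -0.001, 0.94], [-0.94, 0.001, 0.342], [-0.001, -1.0, -0.0]]
force: [-0.3, 0.3, 0.2]
opening: 1.0
```

Emit:
play_rows(commands=[[[0,0,0],[0,0,0]],[[0,0,0],[0,0,0]],[[0,0,0],[0,0,0]],[[0,0,0],[0,0,0]],[[0,0,0],[0,0,0]],[[0,0,0],[0,0,0]]], gripper=0.03)

```text
time_s: 2.95
position: [0.4694, -0.3172, 0.0337]
tcp_rot: [[0.342, 0.0, 0.94], [-0.94, -0.0, 0.342], [0.0, -1.0, 0.0]]
force: [0.0, 0.8, 1.6]
opening: 0.503
```

Emit:
play_rows(commands=[[[0,0,0.03],[0,0,0]],[[0,0,0.08],[0,0,0]],[[0,0,0.13],[0,0,0.17]],[[0.004,0.02,0.18],[0,0,0.34]],[[0.008,0.055,0.22],[0,0,0.51]],[[0.012,0.095,0.25],[0,0,0.68]],[[0.016,0.135,0.28],[0,0,0.85]],[[0.02,0.18,0.3],[0,0,1.0]],[[0.024,0.207,0.317],[0,0,1.047]],[[0.024,0.207,0.317],[0,0,1.047]]])

```text
time_s: 4.2
position: [0.4934, -0.1084, 0.3515]
tcp_rot: [[0.985, 0.002, 0.17], [-0.17, -0.001, 0.985], [0.002, -1.0, -0.0]]
force: [0.2, -0.3, -2.7]
opening: 0.503
```

```bash
python3 - <<'E'
from h import *
print(read_state()["qvel"].round(2),read_state()["force"].round(1))
c=grab("wrist","w2"); print(c["mtx"].round(1)); print(read_state()["position"])
print(proj(c,[.513,.007,.194]))
E
```

```text
[-2.5   1.95  1.08 -1.61 -1.16 -0.  ] [ 0.2 -0.3 -2.7]
[[422.5   0.  318.9]
 [  0.  422.5 242. ]
 [  0.    0.    1. ]]
[ 0.49300694 -0.10952867  0.35055643]
[318.83405386  53.21070114]
```

View pics/w2.png

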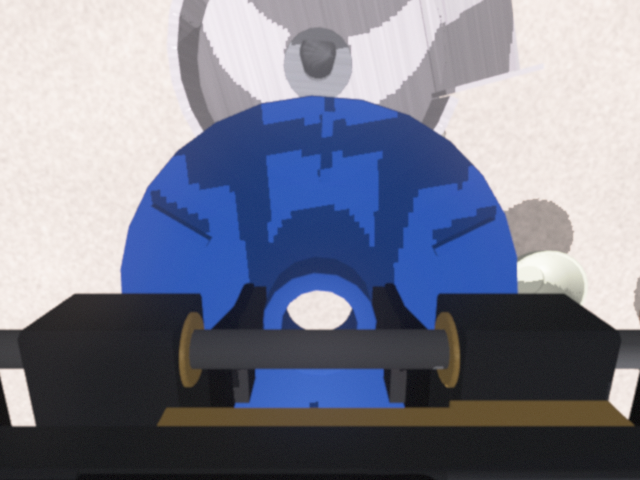

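The shaft sits at pixel (318,55) inside the flange, and the chute leaves to the right at about (480,75). The held ejector disc is level. I'll compute the axis and the chute direction from depth.

```bash
python3 - <<'E'
from h import *
c=pickle.load(open("pics/w2.pkl","rb")); W=world(c); w=W.reshape(-1,3)
near=np.hypot(w[:,0]-.513,w[:,1]-.007)<.03
for lo,hi in((.120,.127),(.15,.185),(.1915,.197)):
    p=w[near&(w[:,2]>lo)&(w[:,2]<hi)]
    if len(p): 
        C=cv2.minEnclosingCircle((p[:,:2]*1000).astype(np.float32)); print(lo,len(p),p.mean(0).round(4),C)
def circ(p):
    A=np.c_[2*p[:,:2],np.ones(len(p))]; s=np.linalg.lstsq(A,(p[:,:2]**2).sum(1),rcond=None)[0]; return s[:2],np.sqrt(s[2]+s[:2]@s[:2])
for n in("w2","top1","scene0","top0"):
    d=pickle.load(open(f"pics/{n}.pkl","rb")); v=world(d).reshape(-1,3)
    rr=np.hypot(v[:,0]-.513,v[:,1]-.007)
    p=v[(v[:,2]>.163)&(v[:,2]<.171)&(rr>.09)&(rr<.112)]
    print(n,"rim",len(p),circ(p), p[:,2].mean())
    # chute points
    q=v[(v[:,0]>.62)&(v[:,0]<.72)&(abs(v[:,1]-.01)<.09)&(v[:,2]>.09)]
    if len(q)>20:
        h=cv2.minAreaRect((q[:,:2]*1000).astype(np.float32)); print(" chute",len(q),h,q[:,2].max())
        top=q[q[:,2]>q[:,2].max()-.012]
        # wall edges: fit lines for high points each side
        for sgn in(1,-1):
            t=top[sgn*(top[:,1]-.01-(.02 if 0 else 0))>0.02]
            if len(t)>8:
                f=np.polyfit(t[:,0],t[:,1],1); print("  wall",sgn,len(t),np.degrees(np.arctan(f[0])).round(2),np.polyval(f,.66).round(4))
E
```

```text
0.12 2668 [0.512  0.0082 0.124 ] ((511.851318359375, 8.70241928100586), 27.95070457458496)
0.15 151 [ 0.5104 -0.0013  0.1685] ((511.24786376953125, 4.8051042556762695), 11.300336837768555)
0.1915 697 [0.5117 0.0074 0.1937] ((511.8683776855469, 7.910725116729736), 10.459831237792969)
w2 rim 2103 (array([0.5118209 , 0.00804034]), np.float64(0.10101589556438614)) 0.167619236800704
 chute 5831 ((653.2694091796875, 5.318628311157227), (66.50042724609375, 71.10317993164062), 0.03417418897151947) 0.15968987774671434
  wall -1 425 4.73 -0.0251
top1 rim 262 (array([0.51586045, 0.01250592]), np.float64(0.10170878468819138)) 0.16728058726126907
 chute 707 ((654.395263671875, 3.7990951538085938), (68.77326202392578, 135.47801208496094), 0.03646547719836235) 0.16753108252313176
  wall 1 18 5.37 0.0707
  wall -1 23 5.01 -0.0214
scene0 rim 767 (array([0.51204509, 0.00691117]), np.float64(0.10161774440147119)) 0.16745155634260983
 chute 1289 ((649.5051879882812, 19.697067260742188), (65.47510528564453, 103.56876373291016), 3.934145450592041) 0.16118743890702159
  wall 1 82 4.85 0.0657
  wall -1 103 4.61 -0.0266
top0 rim 412 (array([0.51510321, 0.012594  ]), np.float64(0.10164564189616627)) 0.16735109808398357
 chute 701 ((652.4052124023438, 23.4003849029541), (68.65550231933594, 96.52271270751953), 2.7685601711273193) 0.16521226067704298
  wall 1 26 5.01 0.0708
  wall -1 29 4.89 -0.0213
```

Emit:
play_rows(commands=[[[0.006,0.04,0.0],[0,0,0]],[[0.013,0.085,-0.02],[0,0,0]],[[0.0187,0.1175,-0.05],[0,0,0]],[[0.0187,0.1175,-0.09],[0,0,0]],[[0.0187,0.1175,-0.11],[0,0,0]],[[0.0187,0.1175,-0.12],[0,0,0]],[[0.0187,0.1175,-0.13],[0,0,0]],[[0.0187,0.1175,-0.14],[0,0,0]],[[0.0187,0.1175,-0.14],[0,0,0]]])

```text
time_s: 5.38
position: [0.5116, 0.0072, 0.2101]
tcp_rot: [[0.985, -0.001, 0.173], [-0.173, 0.0, 0.985], [-0.001, -1.0, -0.0]]
force: [-0.2, 0.1, -1.2]
opening: 0.501
```

Emit:
play_rows(commands=[[[0,0,-0.012],[0,0,0]],[[0,0,-0.024],[0,0,0]],[[0,0,-0.036],[0,0,0]],[[0,0,-0.046],[0,0,0]],[[0,0,-0.05],[0,0,0]],[[0,0,-0.053],[0,0,0]],[[0,0,-0.053],[0,0,0]],[[0,0,-0.053],[0,0,0]]])

```text
time_s: 6.38
position: [0.5121, 0.0073, 0.1577]
tcp_rot: [[0.985, 0.001, 0.173], [-0.173, -0.0, 0.985], [0.001, -1.0, -0.0]]
force: [-0.4, 0.7, -1.8]
opening: 0.499
```

Emit:
play_rows(commands=[[[0,0,-0.001],[0,0,0]],[[0,0,-0.002],[0,0,0]],[[0,0,-0.003],[0,0,0]],[[0,0,-0.003],[0,0,0]]])

```text
time_s: 6.88
position: [0.5122, 0.0073, 0.1575]
tcp_rot: [[0.985, 0.002, 0.173], [-0.173, -0.001, 0.985], [0.002, -1.0, -0.0]]
force: [-5.3, 0.2, 21.4]
opening: 0.5
```

Emit:
play_rows(commands=[[[0,0,0.003],[0,0,0]],[[0,0,0.003],[0,0,0]],[[0,0,0.003],[0,0,0]],[[0,0,0.003],[0,0,0]],[[0,0,0.02],[0,0,0]],[[0,0,0.05],[0,0,0]],[[0,0,0.1],[0,0,0]],[[0,0,0.15],[0,0,0]],[[0,0,0.15],[0,0,0]]], gripper=0.06)

```text
time_s: 8.0
position: [0.5144, 0.007, 0.3084]
tcp_rot: [[0.985, 0.009, 0.173], [-0.173, -0.002, 0.985], [0.01, -1.0, -0.0]]
force: [0.1, 0.8, -0.2]
opening: 0.686
```

```bash
python3 - <<'E'
from h import *
b=grab("scene","scene2"); w=grab("wrist","w3"); print(read_state()["position"],read_state()["opening"])
u,v=proj(b,[.512,.008,.16]).astype(int); u2,v2=proj(w,[.512,.008,.16]).astype(int); print(u,v,u2,v2)
f=b["frame"]; g=w["frame"]
def z(f,u,v,w,h,W,H):
    x=max(0,min(640-w,u-w//2)); y=max(0,min(480-h,v-h//2)); return cv2.resize(f[y:y+h,x:x+w],(W,H),interpolation=cv2.INTER_CUBIC)
cv2.imwrite("pics/crop2.png",np.hstack([z(f,u,v,100,150,400,600),z(g,u2,v2,200,300,400,600)])[:,:,::-1])
W=world(w); rr=np.hypot(W[...,0]-.512,W[...,1]-.008)
m=(rr>.03)&(rr<.05)&(W[...,2]>.11)&(W[...,2]<.14); print("disc z",np.median(W[m][:,2]),m.sum())
W=world(b); rr=np.hypot(W[...,0]-.512,W[...,1]-.008)
m=(rr>.03)&(rr<.05)&(W[...,2]>.11)&(W[...,2]<.14); print("disc z",np.median(W[m][:,2]),m.sum())
E
```

```text
[0.51161997 0.00743838 0.30442199] 0.6896944374113119
336 224 317 233
disc z 0.1280237630100986 8341
disc z 0.1284454932722069 575
```

View pics/crop2.png

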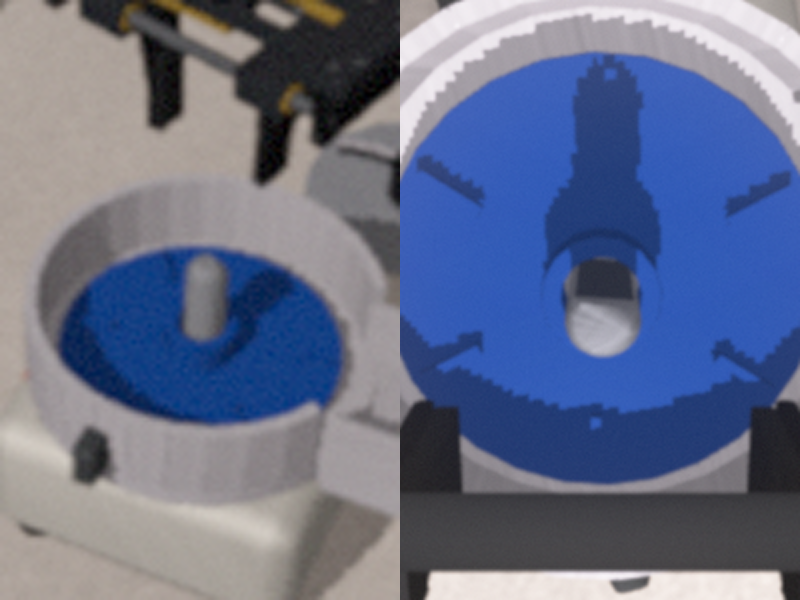

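The right crop shows the dark flat of the shaft at about (603,280), facing image-up, which is roughly +y in the world. The ejector lies level at z = 128 mm on every side. I'll get the flat's normal from depth.

```bash
python3 - <<'E'
from h import *
w=pickle.load(open("pics/w3.pkl","rb")); W=world(w).reshape(-1,3)
rr=np.hypot(W[:,0]-.512,W[:,1]-.008); t=W[(rr<.013)&(W[:,2]>.1915)]; print("top",t.mean(0).round(4),len(t))
p=W[(rr<.0125)&(W[:,2]>.15)&(W[:,2]<.183)]; print(len(p))
for lo in(.15,.16,.17): 
    q=p[(p[:,2]>lo)&(p[:,2]<lo+.01)]
    if len(q)>5: print(lo,len(q),q.mean(0).round(4))
if len(p)>10:
    f=np.polyfit(p[:,0],p[:,1],1); print("normal yaw",90+np.degrees(np.arctan(f[0])),"std",np.std(p[:,1]-np.polyval(f,p[:,0])), "span",p[:,0].min(),p[:,0].max())
E
```

```text
top [0.5119 0.0084 0.1938] 674
369
0.15 101 [0.5133 0.0153 0.155 ]
0.16 107 [0.5133 0.0153 0.1651]
0.17 119 [0.5136 0.0152 0.1748]
normal yaw 77.34199107161243 std 0.0008102705837402774 span 0.5004732141375567 0.5239505173777684
```

Emit:
play_rows(commands=[[[0,0.001,-0.01],[0,0,0.17]],[[0,0.001,-0.02],[0,0,0.34]],[[0,0.001,-0.03],[0,0,0.51]],[[0,0.001,-0.04],[0,0,0.68]],[[0,0.001,-0.05],[0,0,0.85]],[[0,0.001,-0.05],[0,0,1.02]],[[0,0.001,-0.05],[0,0,1.19]],[[0,0.001,-0.05],[0,0,1.36]],[[0,0.001,-0.05],[0,0,1.524]],[[0,0.001,-0.05],[0,0,1.524]]])

```text
time_s: 9.35
position: [0.5106, 0.0086, 0.2526]
tcp_rot: [[0.221, -0.004, -0.975], [0.975, 0.001, 0.221], [-0.0, -1.0, 0.004]]
force: [-0.6, 0.3, 0.5]
opening: 0.689
```

Emit:
play_rows(commands=[[[0,0,-0.03],[0,0,0]],[[0,0,-0.06],[0,0,0]],[[0,0,-0.0765],[0,0,0]],[[0,0,-0.0765],[0,0,0]]])

```text
time_s: 9.85
position: [0.5102, 0.0087, 0.176]
tcp_rot: [[0.221, -0.006, -0.975], [0.975, 0.001, 0.221], [-0.0, -1.0, 0.006]]
force: [-0.3, -0.2, -0.2]
opening: 0.689
```

Emit:
play_rows(commands=[[[0,0,0],[0,0,0]],[[0,0,0],[0,0,0]],[[0,0,0],[0,0,0]],[[0,0,0],[0,0,0]],[[0,0,0],[0,0,0]],[[0,0,0],[0,0,0]],[[0,0,0],[0,0,0]]], gripper=0.0)

```text
time_s: 10.72
position: [0.5117, 0.0071, 0.1783]
tcp_rot: [[0.218, -0.001, -0.976], [0.976, -0.002, 0.218], [-0.002, -1.0, -0.0]]
force: [-2.0, -5.6, 2.5]
opening: 0.213
```

The opening of 18.5 mm, with about −0.5 mm bias, shows the flat is squarely between the fingers. I'll turn it by −72.6°, letting the TCP circle with the off-centre pinch.

Emit:
play_rows(commands=[[[-0.0005,-0.0026,0],[0,0,-0.14]],[[-0.001,-0.0025,0],[0,0,-0.28]],[[-0.0013,-0.0023,0],[0,0,-0.42]],[[-0.0016,-0.002,0],[0,0,-0.56]],[[-0.0019,-0.0017,0],[0,0,-0.7]],[[-0.0022,-0.0014,0],[0,0,-0.84]],[[-0.0024,-0.001,0],[0,0,-0.98]],[[-0.0025,-0.0007,0],[0,0,-1.12]],[[-0.0025,-0.0004,0],[0,0,-1.267]],[[-0.0025,-0.0004,0],[0,0,-1.267]]])

```text
time_s: 11.98
position: [0.5105, 0.0096, 0.1783]
tcp_rot: [[0.997, 0.003, -0.081], [0.081, 0.003, 0.997], [0.003, -1.0, 0.003]]
force: [3.1, 5.9, 0.2]
opening: 0.218
```

Emit:
play_rows(commands=[[[0,0,0],[0,0,0]],[[0,0,0],[0,0,0]]])

```text
time_s: 12.22
position: [0.5105, 0.0096, 0.1783]
tcp_rot: [[0.997, 0.003, -0.081], [0.081, 0.003, 0.997], [0.003, -1.0, 0.003]]
force: [3.0, 5.5, 0.4]
opening: 0.212
```

Emit:
play_rows(commands=[[[0,0,0],[0,0,0]],[[0,0,0],[0,0,0]],[[0,0,0],[0,0,0]],[[0,0,0],[0,0,0]],[[0,0,0.02],[0,0,0]],[[0,0,0.06],[0,0,0]],[[0,0,0.1],[0,0,-0.17]],[[0,0,0.126],[0,0,-0.34]],[[0,0,0.126],[0,0,-0.51]],[[0,0,0.126],[0,0,-0.68]]], gripper=0.06)

```text
time_s: 13.48
position: [0.5093, 0.0079, 0.3046]
tcp_rot: [[0.824, 0.001, 0.567], [-0.567, -0.0, 0.824], [0.001, -1.0, 0.0]]
force: [-0.3, -0.5, 0.1]
opening: 0.692
```

Emit:
play_rows(commands=[[[0,0,0],[0,0,-0.17]],[[0,0,0],[0,0,-0.34]],[[0,0,0],[0,0,-0.51]],[[0,0,0],[0,0,-0.68]],[[0,0,0],[0,0,-0.89]],[[0,0,0],[0,0,-0.89]],[[0,0,0],[0,0,-0.89]]])

```text
time_s: 14.35
position: [0.5093, 0.008, 0.304]
tcp_rot: [[0.086, -0.0, 0.996], [-0.996, 0.0, 0.086], [-0.0, -1.0, -0.0]]
force: [0.4, -0.0, 0.2]
opening: 0.686
```

```bash
cat > flat.py <<'E'
from h import *
import sys
w=grab("wrist",sys.argv[1]); s=read_state(); print(s["position"],np.array(s["tcp_rot"]).round(3))
W=world(w).reshape(-1,3)
rr=np.hypot(W[:,0]-.512,W[:,1]-.008); t=W[(rr<.014)&(W[:,2]>.1915)]; print("top",t.mean(0).round(4),len(t))
p=W[(rr<.0115)&(W[:,2]>.15)&(W[:,2]<.183)]; print(len(p),p.mean(0).round(4))
for i in range(3):
    f=np.polyfit(p[:,1],p[:,0],1); r=p[:,0]-np.polyval(f,p[:,1]); print("normal yaw",-np.degrees(np.arctan(f[0])),"std",r.std(),"span",p[:,1].min(),p[:,1].max()); p=p[abs(r)<2*r.std()]
E
python3 flat.py w4; python3 - <<'E'
from h import *
t=grab("top","top2"); b=grab("scene","scene3")
for c,n,u0,v0 in((t,"top",221,233),(b,"scene",390,195)):
    h=cv2.cvtColor(c["frame"],cv2.COLOR_RGB2HSV); m=cv2.inRange(h,(10,120,70),(28,255,255))
    m[:v0-25]=0;m[v0+25:]=0;m[:,:u0-35]=0;m[:,u0+35:]=0
    k=np.argwhere(m)[:,::-1].mean(0); print(n,m.sum()//255,k,ray(c,*k,.02).round(4))
    W=world(c).reshape(-1,3); p=W[(W[:,2]>.028)&(W[:,2]<.045)&(np.hypot(W[:,0]-.535,W[:,1]-.31)<.06)]; print("hub",len(p),p.mean(0).round(4) if len(p) else 0)
E
```

```text
[0.50931685 0.00796687 0.30401258] [[ 0.086 -0.     0.996]
 [-0.996  0.     0.086]
 [-0.    -1.    -0.   ]]
top [0.5116 0.0092 0.1937] 690
313 [0.519  0.0081 0.1676]
normal yaw 1.0878600170633728 std 0.0004763102722358441 span -0.0022928967406253224 0.017414084737515736
normal yaw 2.462884012663036 std 0.00020906156627316394 span -0.001050975387159413 0.017414084737515736
normal yaw 2.8337876646210427 std 0.0001565768781452119 span -0.0004449477511026742 0.017414084737515736
top 17 [211.23529412 225.29411765] [0.5575 0.3567 0.02  ]
hub 136 [0.5333 0.3287 0.0346]
scene 14 [402.28571429 191.07142857] [0.5554 0.3517 0.02  ]
hub 119 [0.5293 0.3217 0.0335]
```

```bash
python3 - <<'E'
from h import *
w=pickle.load(open("pics/w4.pkl","rb")); V=world(w); W=V.reshape(-1,3)
rr=np.hypot(W[:,0]-.512,W[:,1]-.0085)
for zlo,zhi in((.15,.16),(.16,.17),(.17,.18),(.15,.18)):
  for h in(.006,.008):
    p=W[(rr<.0118)&(W[:,2]>zlo)&(W[:,2]<zhi)&(abs(W[:,1]-.0085)<h)&(W[:,0]>.515)]
    l=cv2.fitLine((p[:,:2]).astype(np.float32),cv2.DIST_HUBER,0,1e-4,1e-4).ravel(); print(zlo,h,len(p),"yaw",np.degrees(np.arctan(-l[0]/l[1])))
# chute walls: edges of top of wall
q=W[(W[:,0]>.615)&(W[:,0]<.70)&(abs(W[:,1]-.02)<.08)&(W[:,2]>.1)]
print(len(q),q.max(0) if len(q) else 0)
z=q[:,2].max()
top=q[q[:,2]>z-.006]
for s in(1,-1):
    t=top[s*(top[:,1]-.02)>.02]
    if len(t)>20:
        l=cv2.fitLine(t[:,:2].astype(np.float32),cv2.DIST_HUBER,0,1e-4,1e-4).ravel(); print("wall",s,len(t),np.degrees(np.arctan(l[1]/l[0])),l[2:])
f=w["frame"].copy()
cv2.imwrite("pics/w4c.png",np.hstack([cv2.resize(f[:300],(640,300)),cv2.resize(f[130:280,280:360],(160,300),interpolation=cv2.INTER_CUBIC)])[:,:,::-1])
E
```

```text
0.15 0.006 53 yaw 2.9205592
0.15 0.008 69 yaw 2.9278262
0.16 0.006 57 yaw 3.2456963
0.16 0.008 78 yaw 3.3676424
0.17 0.006 68 yaw 2.52365
0.17 0.008 90 yaw 3.004939
0.15 0.006 178 yaw 2.9312074
0.15 0.008 237 yaw 2.987249
9947 [0.67139788 0.06889275 0.16022726]
wall 1 468 4.8901596 [0.6325519  0.06523664]
wall -1 570 4.9977584 [ 0.6385254  -0.02608623]
```

View pics/w4c.png

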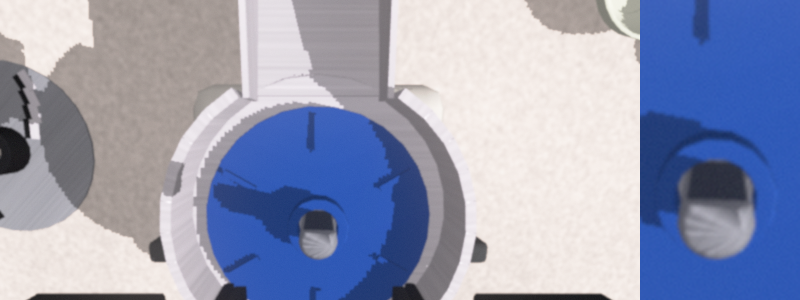

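The flat reads 3.0° against 4.9° for the chute, so it is about 2° off. The re-pinch is cheap, so I'll pinch it once more, exactly along the chute.

Emit:
play_rows(commands=[[[0.0007,0.0011,0],[0,0,0.17]],[[0.0007,0.0011,-0.01],[0,0,0.34]],[[0.0007,0.0011,-0.02],[0,0,0.51]],[[0.0007,0.0011,-0.03],[0,0,0.68]],[[0.0007,0.0011,-0.04],[0,0,0.85]],[[0.0007,0.0011,-0.05],[0,0,1.02]],[[0.0007,0.0011,-0.05],[0,0,1.19]],[[0.0007,0.0011,-0.05],[0,0,1.36]],[[0.0007,0.0011,-0.05],[0,0,1.53]],[[0.0007,0.0011,-0.05],[0,0,1.575]]])

```text
time_s: 15.75
position: [0.5102, 0.0091, 0.254]
tcp_rot: [[0.996, 0.0, -0.091], [0.091, 0.0, 0.996], [0.0, -1.0, 0.0]]
force: [0.6, -0.6, -0.2]
opening: 0.69
```

Emit:
play_rows(commands=[[[0,0,-0.03],[0,0,0]],[[0,0,-0.06],[0,0,0]],[[0,0,-0.0765],[0,0,0]],[[0,0,-0.0765],[0,0,0]],[[0,0,-0.0765],[0,0,0]]])

```text
time_s: 16.38
position: [0.5107, 0.009, 0.1781]
tcp_rot: [[0.996, 0.001, -0.088], [0.088, -0.0, 0.996], [0.001, -1.0, -0.0]]
force: [-0.5, 0.8, 0.6]
opening: 0.691
```

Emit:
play_rows(commands=[[[0,0,0],[0,0,0]],[[0,0,0],[0,0,0]],[[0,0,0],[0,0,0]],[[0,0,0],[0,0,0]],[[0,0,0],[0,0,0]],[[0,0,0],[0,0,0]],[[0,0,0],[0,0,0]],[[0,0,0],[0,0,0]]], gripper=0.0)

```text
time_s: 17.38
position: [0.5106, 0.0091, 0.1776]
tcp_rot: [[0.996, 0.001, -0.088], [0.088, 0.0, 0.996], [0.001, -1.0, -0.0]]
force: [1.8, 0.6, -0.8]
opening: 0.214
```

Emit:
play_rows(commands=[[[0,0,0],[0,0,0]],[[0,0,0],[0,0,0]],[[0,0,0],[0,0,0]],[[0,0,0],[0,0,0]],[[0,0,0.02],[0,0,0]],[[0,0,0.06],[0,0,0]],[[0,0,0.1],[0,0,-0.17]],[[0,0,0.126],[0,0,-0.34]],[[0,0,0.126],[0,0,-0.51]],[[0,0,0.126],[0,0,-0.68]]], gripper=0.06)

```text
time_s: 18.62
position: [0.51, 0.0091, 0.3041]
tcp_rot: [[0.827, 0.001, 0.563], [-0.563, -0.0, 0.827], [0.001, -1.0, 0.0]]
force: [0.0, 0.1, -0.2]
opening: 0.69
```

Emit:
play_rows(commands=[[[0,0,0],[0,0,-0.17]],[[0,0,0],[0,0,-0.34]],[[0,0,0],[0,0,-0.51]],[[0,0,0],[0,0,-0.68]],[[0,0,0],[0,0,-0.89]],[[0,0,0],[0,0,-0.89]],[[0,0,0],[0,0,-0.89]]])

```text
time_s: 19.5
position: [0.51, 0.0091, 0.3035]
tcp_rot: [[0.091, -0.0, 0.996], [-0.996, 0.0, 0.091], [-0.0, -1.0, -0.0]]
force: [0.6, 0.5, -1.2]
opening: 0.691
```

```bash
python3 - <<'E'
from h import *
w=grab("wrist","w5"); V=world(w); W=V.reshape(-1,3)
rr=np.hypot(W[:,0]-.512,W[:,1]-.0085); t=W[(rr<.014)&(W[:,2]>.1915)]; print("top",t.mean(0).round(4),len(t))
C=cv2.minEnclosingCircle((t[:,:2]*1000).astype(np.float32)); print(C)
for h in(.006,.008):
    p=W[(rr<.0118)&(W[:,2]>.15)&(W[:,2]<.18)&(abs(W[:,1]-.0085)<h)&(W[:,0]>.515)]
    l=cv2.fitLine((p[:,:2]).astype(np.float32),cv2.DIST_HUBER,0,1e-4,1e-4).ravel(); print(h,len(p),"yaw",np.degrees(np.arctan(-l[0]/l[1])))
m=(rr>.03)&(rr<.05)&(W[:,2]>.11)&(W[:,2]<.14);print("disc z",np.median(W[m][:,2]))
s=read_state();print(s["position"],s["joint_positions"].round(1))
E
```

```text
top [0.5117 0.0091 0.1938] 688
((512.1541748046875, 9.039383888244629), 10.376388549804688)
0.006 182 yaw 3.3096476
0.008 243 yaw 3.5090957
disc z 0.1280458329170667
[0.51003203 0.00908161 0.30351405] [-11.5  17.5  94.3  -0.   68.3  73.2]
```

Emit:
play_rows(commands=[[[0.003,0.05,0],[0,0,0.13]],[[0.006,0.105,0],[0,0,0.26]],[[0.01,0.16,0],[0,0,0.39]],[[0.014,0.215,0],[0,0,0.52]],[[0.018,0.27,0],[0,0,0.65]],[[0.021,0.316,0],[0,0,0.78]],[[0.021,0.316,0],[0,0,0.78]],[[0.021,0.316,0],[0,0,0.78]]], gripper=0.087)

```text
time_s: 20.55
position: [0.5308, 0.3247, 0.3032]
tcp_rot: [[0.764, -0.001, 0.645], [-0.645, -0.001, 0.764], [0.0, -1.0, -0.001]]
force: [-0.2, -0.4, -0.7]
opening: 1.0
```

```bash
python3 - <<'E'
from h import *
c=grab("wrist","w6"); s=read_state(); print(s["position"],np.array(s["tcp_rot"]).round(3)[0],s["joint_positions"].round(1))
W=world(c); v=W.reshape(-1,3)
p=v[(v[:,2]>.031)&(v[:,2]<.037)&(np.hypot(v[:,0]-.531,v[:,1]-.325)<.05)]
print("hub top",len(p),p.mean(0).round(4),cv2.minEnclosingCircle((p[:,:2]*1000).astype(np.float32)))
m=cv2.inRange(cv2.cvtColor(c["frame"],cv2.COLOR_RGB2HSV),(10,110,60),(28,255,255)); m[300:]=0
n,_,st,ce=cv2.connectedComponentsWithStats(m)
for i in range(1,n):
    if st[i,4]>40:
        print(st[i],ce[i].round(1),ray(c,*ce[i],.023).round(4)); k=np.argwhere(_==i)
        q=np.array([W[a,b] for a,b in k]); q=q[q[:,2]>.02]; print(" brass depth",q.mean(0).round(4),len(q))
q=v[(v[:,2]>.002)&(v[:,2]<.0065)&(np.hypot(v[:,0]-.531,v[:,1]-.325)<.11)]
print("disc",len(q),cv2.minEnclosingCircle((q[:,:2]*1000).astype(np.float32)))
cv2.imwrite("pics/w6c.png",c["frame"][:400,120:520,::-1])
E
```

```text
[0.53091468 0.32409825 0.30331121] [ 0.763 -0.001  0.646] [21.1 26.9 78.7 -0.  74.5 61.4]
hub top 1144 [0.5296 0.3259 0.0339] ((529.2137451171875, 325.5712585449219), 22.944210052490234)
[ 56   0  74  32 486] [105.1  18.6] [0.4901 0.5727 0.023 ]
 brass depth [0.4906 0.5708 0.0273] 478
[631   0   9  27 181] [635.7  10.3] [0.8548 0.2728 0.023 ]
 brass depth [0.8563 0.2732 0.0229] 106
[  0   3  62 107 895] [43.5 60.7] [0.4209 0.5856 0.023 ]
 brass depth [0.4219 0.5839 0.0291] 762
[313 156  14  12 149] [319.5 161.3] [0.5551 0.3532 0.023 ]
 brass depth [0.5553 0.3534 0.0256] 149
disc 18316 ((530.6185302734375, 324.81646728515625), 109.65064239501953)
```

View pics/w6c.png

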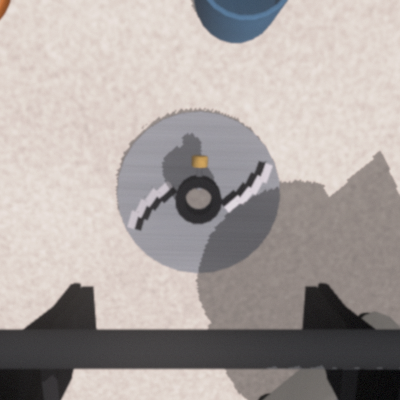

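The hub is at pixel (319,200) and the brass head at (320,161), so the screw yaw is 46.8°. Next I'll grip the hub with the jaws across the screw.

Emit:
play_rows(commands=[[[-0.0015,0.0007,-0.05],[0,0,-0.052]],[[-0.0015,0.0007,-0.11],[0,0,-0.052]],[[-0.0015,0.0007,-0.17],[0,0,-0.052]],[[-0.0015,0.0007,-0.22],[0,0,-0.052]],[[-0.0015,0.0007,-0.25],[0,0,-0.052]],[[-0.0015,0.0007,-0.2665],[0,0,-0.052]],[[-0.0015,0.0007,-0.2665],[0,0,-0.052]]])

```text
time_s: 21.48
position: [0.5296, 0.3248, 0.0365]
tcp_rot: [[0.728, -0.001, 0.686], [-0.686, -0.001, 0.728], [-0.001, -1.0, -0.001]]
force: [0.3, 0.0, 0.2]
opening: 1.002
```

Emit:
play_rows(commands=[[[0,0,0],[0,0,0]],[[0,0,0],[0,0,0]],[[0,0,0],[0,0,0]],[[0,0,0],[0,0,0]],[[0,0,0],[0,0,0]],[[0,0,0],[0,0,0]]], gripper=0.02)

```text
time_s: 22.22
position: [0.5298, 0.3258, 0.0373]
tcp_rot: [[0.729, 0.0, 0.684], [-0.684, -0.0, 0.729], [0.0, -1.0, 0.0]]
force: [-0.3, -0.3, 1.9]
opening: 0.525
```

Emit:
play_rows(commands=[[[0,0,0.02],[0,0,0]],[[0,0,0.06],[0,0,0]],[[0,0,0.11],[0,0,0]],[[0,0,0.16],[0,0,0]],[[0,-0.02,0.2],[0,0,-0.1]],[[-0.004,-0.06,0.235],[0,0,-0.22]],[[-0.007,-0.11,0.253],[0,0,-0.34]],[[-0.01,-0.165,0.253],[0,0,-0.46]],[[-0.013,-0.22,0.253],[0,0,-0.58]],[[-0.016,-0.27,0.253],[0,0,-0.7]]])

```text
time_s: 23.48
position: [0.5123, 0.0542, 0.2905]
tcp_rot: [[0.112, -0.001, 0.994], [-0.994, 0.0, 0.112], [-0.0, -1.0, -0.001]]
force: [1.9, 0.3, -3.4]
opening: 0.531
```

Emit:
play_rows(commands=[[[-0.0016,-0.04,0],[0,0,-0.031]],[[-0.0016,-0.0471,0],[0,0,-0.031]],[[-0.0016,-0.0471,0],[0,0,-0.031]],[[-0.0016,-0.0471,0],[0,0,-0.031]]])

```text
time_s: 23.98
position: [0.5116, 0.0098, 0.2901]
tcp_rot: [[0.087, -0.0, 0.996], [-0.996, 0.001, 0.087], [-0.001, -1.0, -0.0]]
force: [0.6, -0.3, -3.6]
opening: 0.525
```

```bash
python3 - <<'E'
from h import *
c=grab("wrist","w7"); s=read_state(); print(s["position"],np.array(s["tcp_rot"]).round(3).tolist(),s["force"].round(1),s["moment"].round(2))
R=np.array(s["tcp_rot"]); W=world(c); v=W.reshape(-1,3); L=(v-s["position"])@R
m=cv2.inRange(cv2.cvtColor(c["frame"],cv2.COLOR_RGB2HSV),(10,110,60),(28,255,255)).reshape(-1)>0
k=m&(abs(L[:,0])<.03)&(L[:,2]>.02)&(L[:,2]<.055)&(abs(L[:,1])<.04)
print("brass tool frame",k.sum(),L[k].mean(0).round(4) if k.any() else 0)
h=(np.hypot(L[:,0],L[:,2])<.03)&(L[:,1]<.01)&(L[:,1]>-.006)&(v[:,2]>.2); print("hub top",h.sum(),L[h].mean(0).round(4))
d=(np.hypot(L[:,0],L[:,2])<.084)&(np.hypot(L[:,0],L[:,2])>.05)&(abs(L[:,1]-.034)<.006)
A=np.c_[v[d][:,:2],np.ones(d.sum())]; f=np.linalg.lstsq(A,v[d][:,2],rcond=None)[0]; print("disc tilt",d.sum(),f[:2], v[d][:,2].mean())
cv2.imwrite("pics/w7.png",c["frame"][:,:,::-1])
E
```

```text
[0.51172218 0.00993282 0.29007069] [[0.087, -0.0, 0.996], [-0.996, 0.001, 0.087], [-0.001, -1.0, -0.0]] [-1.3 -0.9 -3.5] [-0.02 -0.02  0.  ]
brass tool frame 1226 [-0.0007  0.0125  0.0386]
hub top 6109 [-0.0001  0.0034  0.0076]
disc tilt 45067 [-0.00336413 -0.00122512] 0.256904639523083
```

View pics/w7.png

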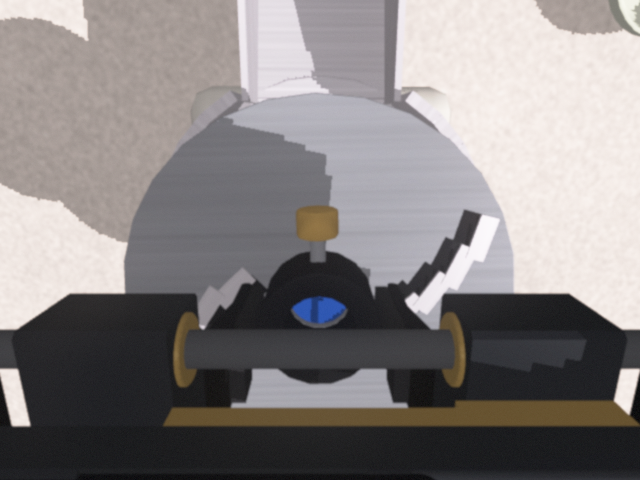

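The held disc is level. The screw at (317,222) points along the chute, about 1° off. I'll correct that and lower.

Emit:
play_rows(commands=[[[0,-0.001,-0.02],[0,0,-0.017]],[[0,-0.001,-0.04],[0,0,-0.017]],[[0,-0.001,-0.053],[0,0,-0.017]],[[0,-0.001,-0.058],[0,0,-0.017]],[[0,-0.001,-0.063],[0,0,-0.017]],[[0,-0.001,-0.068],[0,0,-0.017]],[[0,-0.001,-0.072],[0,0,-0.017]],[[0,-0.001,-0.072],[0,0,-0.017]]])

```text
time_s: 25.02
position: [0.512, 0.0077, 0.2179]
tcp_rot: [[0.069, -0.0, 0.998], [-0.998, 0.0, 0.069], [-0.0, -1.0, -0.0]]
force: [0.2, 0.4, -5.3]
opening: 0.523
```

Emit:
play_rows(commands=[[[0,0.0003,-0.004],[0,0,0.008]],[[0,0.0003,-0.008],[0,0,0.008]],[[0,0.0003,-0.012],[0,0,0.008]],[[0,0.0003,-0.016],[0,0,0.008]],[[0,0.0003,-0.016],[0,0,0.008]]])

```text
time_s: 25.65
position: [0.5117, 0.008, 0.2016]
tcp_rot: [[0.077, -0.001, 0.997], [-0.997, 0.0, 0.077], [-0.0, -1.0, -0.001]]
force: [0.2, 0.5, -4.3]
opening: 0.527
```

Emit:
play_rows(commands=[[[0,0,-0.004],[0,0,0]],[[0,0,-0.008],[0,0,0]],[[0,0,-0.012],[0,0,0]],[[0,0,-0.015],[0,0,0]],[[0,0,-0.016],[0,0,0]],[[0,0,-0.016],[0,0,0]]])

```text
time_s: 26.4
position: [0.512, 0.008, 0.186]
tcp_rot: [[0.077, -0.0, 0.997], [-0.997, 0.0, 0.077], [-0.0, -1.0, -0.0]]
force: [-0.9, -0.4, -4.9]
opening: 0.528
```

Emit:
play_rows(commands=[[[0,0,-0.001],[0,0,0.008]],[[0,0,-0.0015],[0,0,0.008]],[[0,0,-0.002],[0,0,0.008]],[[0,0,-0.002],[0,0,0.008]]])

```text
time_s: 26.9
position: [0.5122, 0.0079, 0.1852]
tcp_rot: [[0.085, 0.001, 0.996], [-0.996, -0.0, 0.085], [0.0, -1.0, 0.001]]
force: [-2.4, -0.3, 6.6]
opening: 0.522
```

Emit:
play_rows(commands=[[[0,0,-0.0005],[0,0,0]],[[0,0,-0.0005],[0,0,0]],[[0,0,-0.0005],[0,0,0]],[[0,0,-0.0005],[0,0,0]],[[0,0,-0.0005],[0,0,0]],[[0,0,-0.0005],[0,0,0]]])

```text
time_s: 27.65
position: [0.5123, 0.008, 0.1852]
tcp_rot: [[0.085, 0.001, 0.996], [-0.996, -0.0, 0.085], [0.001, -1.0, 0.001]]
force: [-3.3, -0.5, 9.7]
opening: 0.524
```

```bash
python3 - <<'E'
from h import *
F=[]
for i in range(6): c=capture("scene" if i<5 else "wrist"); s=read_state(); F.append(s["force"])
print(np.mean(F,0).round(2),np.std(F,0).round(2),s["position"],s["opening"]*87,s["time_s"])
W=grab("scene","scene9"); w=grab("wrist","w9")
R=np.array(s["tcp_rot"]); v=world(w).reshape(-1,3); L=(v-s["position"])@R; r=np.hypot(L[:,0],L[:,2])
m=cv2.inRange(cv2.cvtColor(w["frame"],cv2.COLOR_RGB2HSV),(10,110,60),(28,255,255)).reshape(-1)>0
k=m&(abs(L[:,0])<.03)&(L[:,2]>.02)&(L[:,2]<.055)&(abs(L[:,1])<.04); b=v[k].mean(0); print("brass",b, np.degrees(np.arctan2(b[1]-.0085,b[0]-.512)))
d=(r<.082)&(r>.05)&(abs(v[:,2]-.152)<.006); f=np.linalg.lstsq(np.c_[v[d][:,:2],np.ones(d.sum())],v[d][:,2],rcond=None)[0]; print("tilt",f[:2],"top z",np.median(v[d][:,2]))
g=cv2.resize(W["frame"][140:320,240:440],(500,450),interpolation=cv2.INTER_CUBIC); cv2.imwrite("pics/fin.png",g[:,:,::-1])
E
```

```text
[-3.02  0.12  9.08] [0.35 0.63 0.43] [0.51226657 0.00794951 0.18517234] 45.833019089512035 27.95
brass [0.55071825 0.01198265 0.17263964] 5.13984284276432
tilt [-0.00318523 -0.00269957] top z 0.1519742987408369
```

View pics/fin.png

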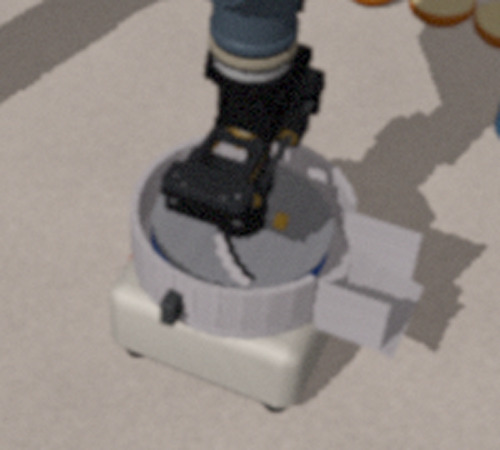

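The disc top is at z = 152 mm, as it should be when seated, and it lies level with the screw at 5.1° (chute 4.9°). I'll press a touch more, since the disc's 4.4 N weight counts against the wrist reading.

Emit:
play_rows(commands=[[[0,0,-0.0003],[0,0,0]],[[0,0,-0.0003],[0,0,0]],[[0,0,-0.0003],[0,0,0]],[[0,0,-0.0003],[0,0,0]]])

```text
time_s: 28.55
position: [0.5123, 0.008, 0.1852]
tcp_rot: [[0.085, 0.002, 0.996], [-0.996, -0.0, 0.085], [0.001, -1.0, 0.002]]
force: [-3.4, 0.5, 10.9]
opening: 0.527
```

```bash
python3 - <<'E'
from h import *
F=[]
for i in range(5): capture("scene"); F.append(read_state()["force"])
f=np.mean(F,0); print(f)
if 9.5<f[2]<14: print(hand_in())
E
```

```text
[-3.29629272  0.42683026 10.70967627]
the job is handed in; nothing more can be done
None
```

The slicer is set up and the job is handed in after about 29 s of robot time. The gripper still holds the hub and presses the slicing disc down.

- **Ejector disc:** I chose the smaller of the two blue discs; it measured 164 mm, nearest to the 170 mm given. It was lowered over the shaft and released, and it lies level on the flange with its plate top at z = 128 mm.
- **Shaft flat:** I pinched the flat (opening 18.6 mm) and turned it to the chute at 4.9°. The camera then read it about 2° off, so I pinched again with the jaws at 5.05°.
- **Slicing disc:** it was gripped by its hub with the jaws across the screw, and went down over the shaft without resistance. Its top is at z = 152 mm, as it should be when seated, and the screw reads 5.1° against the chute's 4.9°.
- **Pressing force:** the wrist reads 10.7 N upward. Adding the disc's 4.4 N weight gives about 15 N on the ejector disc.

**Where the checks disagreed:** after the second pinch the camera depth still gave about 3.4° for the flat, against 5.05° from the jaws, so it may be up to 1.5° off. A sideways force of about 3 N also remains on the wrist.

The jar, mug and bowl were left alone.

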